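# Seat a box section in the riveting fixture and snap the toggle clamp shut

## Task

Get the drilled aluminium box section ready for riveting: slide it along the fixture plate until it sits fully home, flush against both round side buttons and butted against the end stop, and then press the toggle clamp's handle over its centre so that it snaps down onto its stop and the rubber foot holds the section there. Work by feel: push neither the thin-walled section nor the handle with more than 20 N, also when they have come up against their stops, and leave the bin, the carton and the hand riveter where they are.

Things in the scene. Friction and masses are not known exactly. Their poses are not given: they have to be found in the camera images.
- fixture: Riveting fixture, fixed to the bench: dark steel plate 340 (x) x 260 (y) x 15 mm. Origin: centre of the plate's underside, z up; 'fixture' positions below are mm in this frame. The section is home when its body origin is at fixture y = 40, z = 15, its yaw is the fixture's, and its +x end bears on the end stop.
- button_a (a point): Top centre of the -x one of two steel side buttons, 16 mm diameter, fixture z 15 to 37, centred at fixture (-60, 12); they bear on the section's -y long face at y = 20.
- button_b (a point): Top centre of the +x side button, same size, at fixture (31, 12).
- stop_screw (a point): Top centre of the cap screw that locks the adjustable end stop, at fixture (125, 40, 30.5). The stop, a slotted steel bracket 36 mm wide (y 22 to 58) and 24 high, faces -x; it is set along x for each job, its face anywhere from fixture x = 70 to 110, and no sensor reads it: feel for it.
- blank: The work: loose drilled aluminium box section, 200 long (x) x 40 wide (y) x 30 high (z) mm, about 0.2 kg (varies, as does friction), lying flat on the fixture plate, short of the buttons and the end stop and a little askew. Origin: centre of its underside. Its x axis starts roughly along the fixture's x.
- clamp_arm: Arm of the toggle clamp, linked to the handle. Origin: its pin at fixture (0, -25, 62). Open, it stands steeply, within x -10 to 10, up to z 145 and forward to y 22; shut, it is level, reaching y 55. The clamp's steel base stands between the buttons: y -83 to -5, x -21 to 21, below z 72.
- clamp_handle: The clamp's handle: steel cheeks and a grey vinyl grip bar 22 mm wide (along fixture x) and 13 mm thick, its end 138 mm from the hinge pin. Origin on the hinge pin, at fixture (0, -47, 30.5); it turns about the fixture's +x axis: as handle_turn grows the grip goes from steeply raised to nearly level, towards -y and down.
- grip_face (a point): Middle of the grip's pressing face (front face when raised, top face when shut), 20 mm from the grip's end, 119 mm from the hinge pin. Fixture position at handle_turn 0: (0, -69, 147), face normal 20 degrees above +y; shut: (0, -162, 61), normal 85 degrees above +y. Between, it runs on a circle about the pin.
- handle_turn (a joint): Handle angle, rad: 0 = open (start), 1.06 = dead centre, 1.125 = shut on its stop. Nearly free (1 N) to about 0.77, where the foot meets the section; then the push at the grip rises to 6 to 13 N (as the foot is screwed) near 0.9 and falls to nothing at dead centre; past it the handle snaps 8 mm onto the stop by itself. Let go before dead centre it springs back.
- clamp_pad: Rubber foot of the clamp, 18 mm diameter, on a spindle at the end of the clamp arm; sprung, it presses on the section with 25 to 50 N when shut, as its spindle is screwed. Origin: centre of the face that bears on the section.
- rivet_bin: Bystander: blue open-fronted stock bin full of pop rivets, 170 x 110 x 75 mm. Origin: centre of its underside.
- carton: Bystander: open cardboard carton of rivets, 130 x 100 x 70 mm, flaps up to about 105 mm. Origin: centre of its underside.
- riveter: Bystander: hand riveter lying on the bench, about 260 x 90 mm and 26 mm thick. Origin: on its underside between the handles.
Mind the look-alikes: they are no part of the job. Of the things shaped like the blank, the aluminium one is meant.

How it is judged:
By the outcome, as a careful person would: the job done as asked, in the order asked, and still so for the second after the job is handed in, with the robot touching nothing.
It also fails if it takes over 69 s, if anything falls off the work surface, if the arm or the gripper's body presses on something with over 40 N, if the wrist force passes 120 N, or if a joint passes its speed limit or range.

## Robot

A 6-joint arm with a two-finger parallel gripper is mounted at the origin on the work surface. World frame = base frame: x ahead of the robot, y to its left, z up, the work surface at z = 0. Lengths are in m, angles in rad, forces in N, time in s.
With the tool pointing down it reaches from about 0.375 to 0.9 m from the base axis. Payload 3.1 kg.
Tool frame: the origin (TCP) lies between the finger pads; the fingertips stand 19 mm ahead of it and the grasp point (between the pads) is the TCP; z points along the fingers, y is the direction in which the jaws open and shut (so a half turn about z gives the same grasp; the last joint's range is limited). The gripper opens to 85 mm and grips with 20 to 120 N. Pads are 22 mm wide; open, the fingers measure 114 mm over their backs; the gripper's body (76 mm by 85 mm) begins 54 mm behind the grasp point. The pads swing forward as they close: fully open they stand 13 mm farther back than shut.
Start: joints at [-1.296, 0.527, 1.433, -0, 1.181, -0.178], TCP at [0.273, -0.562, 0.25] pointing down, gripper open.
Joint ranges: [-3.08, 3.08], [-0.75, 2.2], [0.22, 2.44], [-1.43, 4.57], [0, 2.65], [-2.85, 2.85]. Speed limits (rad/s): [2.79, 2.79, 3.14, 3.14, 3.14, 3.14].

## Interface

Orientations are given as a unit quaternion [x, y, z, w].
In Python, from station import manip, optics, job gives the robot as it stands.
- The arm moves only by the shell command python3 -m inch 'ROWS' [OPENING] [FORCE]. ROWS is JSON, one flat list of numbers, 4 for each row, row after row: the shift along the world's x, y, z in cm, then the turn about the world's z in rad. A call has 1 to 20 rows; each row shifts and turns the commanded pose from where the row before left it; what a row does not reach is not made up. A row lasts 1/8 s, in which the tool goes at most 62.5 mm and 10.7 degrees, less where a joint would pass 70% of its speed; a pose out of reach is approached as far as the arm can. A call with a gripper value outside its range is refused whole. OPENING is the opening in per cent of the stroke, from 0 (shut) to 100 (fully open), set as the call begins (- or left out, the last holds). The fingers move at their own pace and stop on an object; FORCE is the grip in N (left out, the last holds). Time passes only in rows, so rows that do not move let the fingers close. It gives the time, the measured TCP pose, the force and the opening at its end, in the units of the state.
- manip.sense(): the state, without advancing time (a new reading comes with each control period).
- optics.snapshot(name): name is "scene" or "top" or "wrist"; returns (picture, depth): 480x640x3 uint8, red, green, blue; 480x640 float32, m along the optical axis (not along the pixel's ray), 0 where there is no reading.
- optics.camera_model(name): a dict with "mtx" (3x3 intrinsics, pixels), "camera_from_world" (4x4, takes a point from world to camera coordinates); the wrist camera has in their place "tool_from_camera" (4x4, takes a point from camera to tool coordinates, whose origin is the TCP and whose axes are the flange's). Camera axes: x right, y up, looking along -z (the intrinsics and any distortion apply to the point x, -y, -z); pixel columns grow to the right and rows downward; lengths in m; the calibration is good to about 2 mm. A picture is of the moment at which its call begins: read the wrist's pose just before it. camera_model takes no time and is no camera call.
- job.sign_off(): hands the job in, once; it reports no verdict.
The state is a dict: "t": time; "q": joint angles; "qd": joint speeds; "tau": joint torques, N m; "tcp_pos": TCP position; "tool_rot": TCP orientation; "force": force on the tool from outside, world axes, zero at the start; "ft_torque": the same for the moment, N m; "finger_gap": opening from 0.0 (shut) to 1.0 (fully open).
Only numpy, scipy, OpenCV 4.12 (cv2) and the standard library are available. Lean on these libraries where they do the work, as an engineer would, in place of code of your own. Each camera call takes 0.05 s, during which the arm holds its last target.

## Working session

There is one attempt and no reset: what is moved stays moved. The work goes in short steps, Python scripts to look and compute and a shell command to move; the robot and the scene stay as the last step left them, time stands still between calls to the robot, and variables do not carry over. Pictures are saved under pics/ and viewed, and the job is handed in when it is done.

```bash
ls; mkdir -p pics; python3 - <<'E'
from station import manip, optics, job
import cv2
s=manip.sense();print(s['t'],s['tcp_pos'],s['tool_rot'],s['force'],s['finger_gap'])
for n in ['scene','top','wrist']:
    im,d=optics.snapshot(n);cv2.imwrite(f'pics/{n}0.png',im[:,:,::-1])
    import numpy as np; np.save(f'pics/{n}0.npy',d)
    m=optics.camera_model(n);print(n,{k:np.round(v,4).tolist() if hasattr(v,'shape') or isinstance(v,list) else v for k,v in m.items()})
E
```

```text
pics
0.0 [ 0.27326395 -0.56134461  0.24931013] [ 9.74489300e-01  2.24431227e-01 -3.57312381e-05 -1.10760260e-03] [ 0.4839355  -0.75668817  0.14536982] 0.9982135221811933
scene {'mtx': [[596.6667, 0.0, 320.5572], [0.0, 596.6667, 240.5074], [0.0, 0.0, 1.0]], 'camera_from_world': [[0.1795, 0.9836, 0.0168, -0.1117], [-0.7116, 0.1181, 0.6926, 0.2678], [0.6792, -0.1363, 0.7212, -2.1381], [0.0, 0.0, 0.0, 1.0]]}
top {'mtx': [[542.9731, 0.0, 320.7832], [0.0, 542.9731, 235.3337], [0.0, 0.0, 1.0]], 'camera_from_world': [[-0.0088, -0.9999, 0.0147, 0.022], [0.9935, -0.0071, 0.1134, -0.5262], [-0.1133, 0.0156, 0.9934, -1.5645], [0.0, 0.0, 0.0, 1.0]]}
wrist {'mtx': [[347.0163, 0.0, 325.3929], [0.0, 347.0163, 239.0192], [0.0, 0.0, 1.0]], 'tool_from_camera': [[0.0005, 0.9596, 0.2815, 0.0722], [1.0, -0.0006, 0.0002, 0.0003], [0.0004, 0.2815, -0.9596, -0.1233], [0.0, 0.0, 0.0, 1.0]]}
```

View pics/scene0.png

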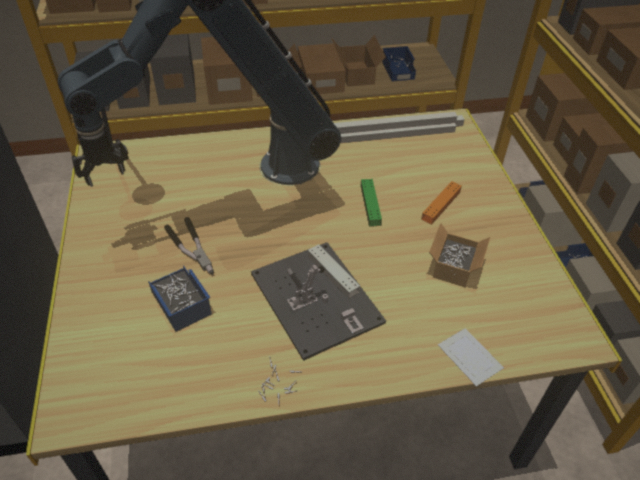

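View pics/top0.png

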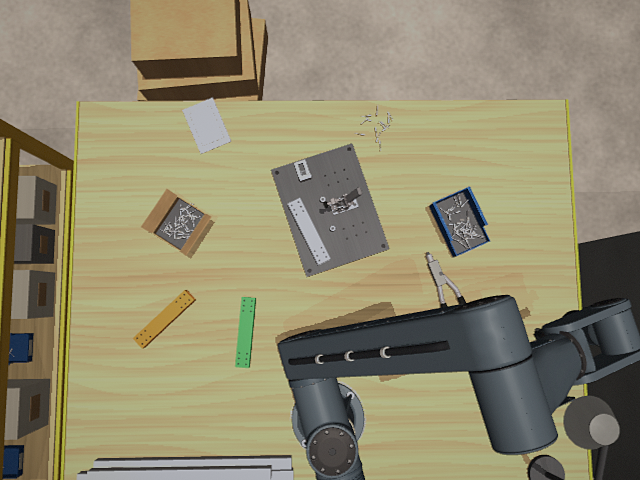

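View pics/wrist0.png

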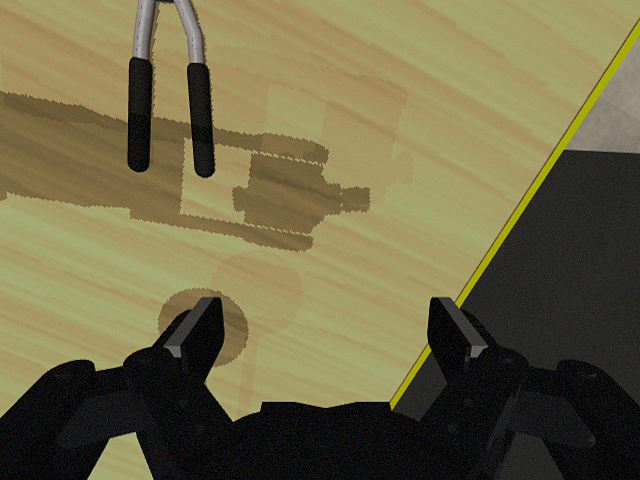

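The blank lookalikes in the top view are the aluminium section on the plate (308,231), the green one (245,332), the orange one (165,318) and the long profiles (180,468). I choose the aluminium one on the plate and check it in a crop.

```bash
cat > h.py <<'E'
import numpy as np, cv2
from scipy.spatial.transform import Rotation as R
from station import manip, optics, job
def cam(name, s=None):
    m=optics.camera_model(name); K=np.array(m['mtx'])
    if name=='wrist':
        T=np.eye(4);T[:3,:3]=R.from_quat(s['tool_rot']).as_matrix();T[:3,3]=s['tcp_pos']
        W=T@np.array(m['tool_from_camera'])
    else: W=np.linalg.inv(np.array(m['camera_from_world']))
    return K,W   # W world_from_cam
def ray(px,K,W,z):
    px=np.atleast_2d(px).astype(float)
    d=np.c_[(px[:,0]-K[0,2])/K[0,0],-(px[:,1]-K[1,2])/K[1,1],-np.ones(len(px))]@W[:3,:3].T
    o=W[:3,3]; t=(z-o[2])/d[:,2]; return o+d*t[:,None]
def proj(P,K,W):
    C=(np.atleast_2d(P)-W[:3,3])@W[:3,:3]
    return np.c_[K[0,0]*C[:,0]/-C[:,2]+K[0,2],-K[1,1]*C[:,1]/-C[:,2]+K[1,2]]
def snap(name,fn):
    s=manip.sense();im,d=optics.snapshot(name);im=im[:,:,::-1].copy()
    cv2.imwrite('pics/'+fn+'.png',im);np.save('pics/'+fn+'.npy',d);return s,im,d
E
python3 - <<'E'
from h import *
print(optics.camera_model('top').keys())
im=cv2.imread('pics/top0.png');c=im[135:285,255:405]
cv2.imwrite('pics/crop0.png',cv2.resize(c,None,fx=4,fy=4,interpolation=cv2.INTER_CUBIC))
K,W=cam('top')
hsv=cv2.cvtColor(im,cv2.COLOR_BGR2HSV)
# plate: dark, unsaturated
m=((hsv[...,1]<60)&(hsv[...,2]<130)).astype(np.uint8)*255
box=np.zeros_like(m);box[135:285,255:405]=255;m&=box
m=cv2.morphologyEx(m,cv2.MORPH_CLOSE,np.ones((25,25)))&box
cs,_=cv2.findContours(m,0,2);cc=max(cs,key=cv2.contourArea)
r=cv2.minAreaRect(cc);bp=cv2.boxPoints(r);print(r,bp.tolist())
P=ray(bp,K,W,0.015);print(P,np.linalg.norm(np.roll(P,-1,0)-P,axis=1),P.mean(0))
m2=((hsv[...,1]<40)&(hsv[...,2]>165)).astype(np.uint8)*255&box
cs,_=cv2.findContours(m2,0,2)
for q in sorted(cs,key=cv2.contourArea)[-3:]:
    r=cv2.minAreaRect(q);bp=cv2.boxPoints(r);P=ray(bp,K,W,0.045);print(r,P.round(4).tolist(),np.linalg.norm(np.roll(P,-1,0)-P,axis=1))
E
```

```text
dict_keys(['mtx', 'camera_from_world'])
((329.70001220703125, 209.10000610351562), (112.57707214355469, 87.27885437011719), 71.56504821777344) [[270.5000305175781, 169.50001525878906], [353.3000183105469, 141.90000915527344], [388.8999938964844, 248.6999969482422], [306.1000061035156, 276.29998779296875]]
[[ 0.72798598  0.16668525  0.015     ]
 [ 0.81188161 -0.08337863  0.015     ]
 [ 0.48678672 -0.18380911  0.015     ]
 [ 0.40727284  0.06173323  0.015     ]] [0.26376205 0.34025426 0.2580959  0.33744903] [ 0.60848179 -0.00969231  0.015     ]
((353.6922912597656, 205.46151733398438), (6.1017022132873535, 12.203404426574707), 33.6900634765625) [[0.6021, -0.0617, 0.045], [0.6321, -0.082, 0.045], [0.6219, -0.0967, 0.045], [0.592, -0.0764, 0.045]] [0.03623999 0.01789813 0.03621877 0.01785623]
((302.0999755859375, 169.79998779296875), (18.657434463500977, 11.700427055358887), 71.56504821777344) [[0.7406, 0.0963, 0.045], [0.7516, 0.0635, 0.045], [0.6983, 0.0464, 0.045], [0.6874, 0.0791, 0.045]] [0.03459939 0.05603832 0.03447405 0.05597551]
((308.6999816894531, 230.89999389648438), (67.52925109863281, 12.969192504882812), 63.43495178222656) [[0.6187, 0.1137, 0.045], [0.6358, 0.0797, 0.045], [0.4578, -0.0069, 0.045], [0.4413, 0.0268, 0.045]] [0.03800213 0.19786842 0.03755157 0.19756217]
```

View pics/crop0.png

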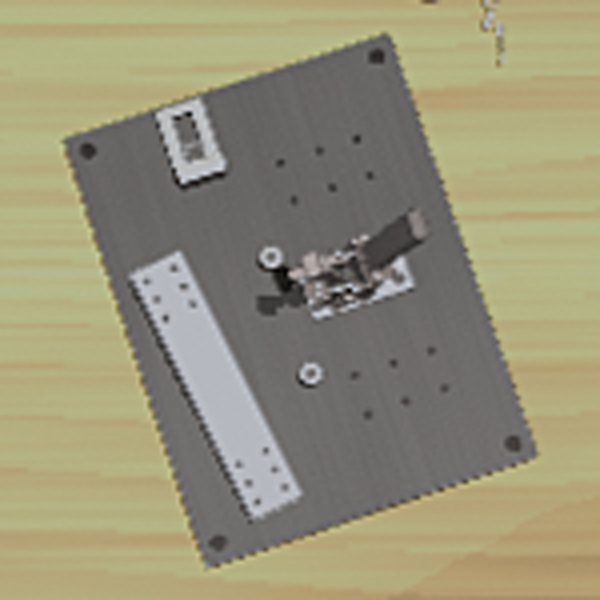

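The crop confirms it: the white/aluminium section with six rivet holes at each end, at crop (215,385), lies short of the two buttons at (270,258) and (311,374) and the stop at (190,140). Next I refine the fixture pose from buttons and plate.

```bash
python3 - <<'E'
from h import *
im=cv2.imread('pics/top0.png');K,W=cam('top')
def px(x,y): return (255+(x+.5)/4-.5,135+(y+.5)/4-.5)
B=ray([px(270,258),px(311,374)],K,W,.037)[:,:2]; print('buttons b,a',B)
d=B[0]-B[1];print('dist',np.linalg.norm(d),'yaw',np.degrees(np.arctan2(d[1],d[0])))
cor=ray([px(64,140),px(389,33),px(539,455),px(207,569)],K,W,.015)[:,:2]
obj=np.array([[.17,.13],[.17,-.13],[-.17,-.13],[-.17,.13],[.031,.012],[-.06,.012]])
w=np.r_[cor,B]
def fit(o,w):
    oc,wc=o.mean(0),w.mean(0);H=(o-oc).T@(w-wc);a=np.arctan2(H[0,1]-H[1,0],H[0,0]+H[1,1])
    Rm=np.array([[np.cos(a),-np.sin(a)],[np.sin(a),np.cos(a)]]);return a,wc-Rm@oc,w-(o@Rm.T+wc-Rm@oc)
for o_,w_ in((obj,w),(obj[:4],w[:4])):
    a,t,res=fit(o_,w_);print(np.degrees(a),t,(res*1000).round(1).tolist())
a,t,_=fit(obj,w);Rm=np.array([[np.cos(a),-np.sin(a)],[np.sin(a),np.cos(a)]])
bl=ray([px(130,272),px(180,250),px(302,494),px(258,521)],K,W,.045)[:,:2]
print('blank corners fix',((bl-t)@Rm*1000).round(1).tolist(), 'c',((bl.mean(0)-t)@Rm*1000))
st=ray([px(182,186),px(226,164)],K,W,.039)[:,:2];print('stop near corners',((st-t)@Rm*1000).round(1).tolist())
E
```

```text
buttons b,a [[ 0.63286011  0.01297565]
 [ 0.54655522 -0.01625578]]
dist 0.0911208568914209 yaw 18.71121792717463
18.28303974208947 [ 0.60737967 -0.00899703] [[-0.4, -1.5], [-0.7, 0.1], [1.0, 0.5], [0.4, -0.2], [-0.2, 0.9], [-0.1, 0.2]]
18.278343108971214 [ 0.6074494  -0.00925281] [[-0.5, -1.2], [-0.8, 0.4], [0.9, 0.8], [0.3, 0.1]]
blank corners fix [[52.6, 113.9], [56.4, 74.0], [-141.6, 47.4], [-149.9, 83.8]] c [-45.60844565  79.76270413]
stop near corners [[102.5, 57.2], [107.8, 21.1]]
```

```bash
python3 -m inch '[1.72,4.17,0,0.09, 1.72,4.17,0,0.09, 1.72,4.17,0,0.09, 1.72,4.17,0,0.09, 1.72,4.17,0,0.09, 1.72,4.17,0,0.09, 1.72,4.17,0,0.09, 1.72,4.17,0,0.09, 1.72,4.17,0,0.09, 1.72,4.17,0,0.09, 1.72,4.17,0,0.09, 1.72,4.17,0,0.09, 1.72,4.17,0,0.09, 1.72,4.17,0,0.09, 1.72,4.17,0,0.09, 1.72,4.17,0,0.087]' 0 20
python3 - <<'E'
from h import *
s,im,d=snap('wrist','w1');print(s['t'],s['tcp_pos'],s['tool_rot'],s['force'],s['finger_gap'],s['q'])
E
```

```text
t: 2.15
tcp_pos: [0.5489, 0.1067, 0.2501]
tool_rot: [0.585, 0.811, -0.0, -0.0]
force: [0.9, 0.7, 0.8]
finger_gap: -0.002
2.15 [0.54892259 0.10666696 0.25008402] [ 5.84573329e-01  8.11340853e-01 -1.74363428e-04 -1.15664491e-04] [0.92281069 0.665329   0.81742416] -0.0016652678144343644 [-7.82346915e-03  4.39355754e-01  1.59958613e+00 -1.68910137e-04
  1.10304115e+00 -3.29835428e-01]
```

View pics/w1.png

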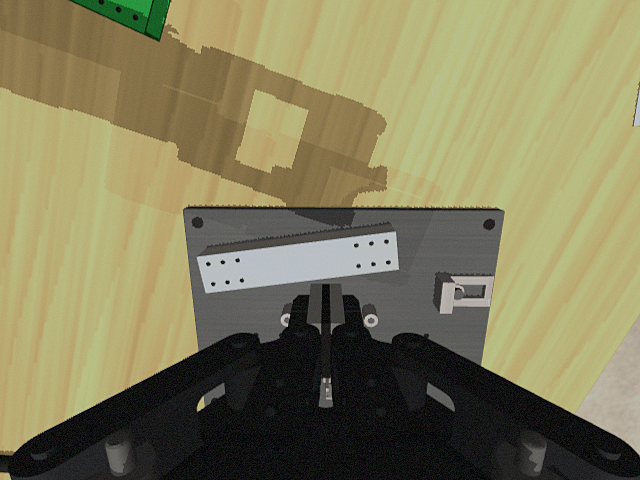

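The wrist view shows the blank at (300,262), the buttons at (286,320) and (371,320), the stop at (465,293) and the closed fingertips at (325,285).

```bash
python3 - <<'E'
from h import *
s=manip.sense();K,W=cam('wrist',s)
a=np.radians(18.28);Rm=np.array([[np.cos(a),-np.sin(a)],[np.sin(a),np.cos(a)]]);t=np.array([.60738,-.0090])
f=lambda p,z:((ray(p,K,W,z)[:,:2]-t)@Rm*1000).round(1).tolist()
print('tcp fix',((s['tcp_pos'][:2]-t)@Rm*1000))
print('plate corners',f([(184,208),(503,209)],.015))
print('buttons',f([(286,320),(371,320)],.037))
print('blank',f([(197,256),(397,232),(399,269),(206,293)],.045))
print('stop left edge',f([(435,274),(442,314)],.039))
d=np.load('pics/w1.npy');C=[]
for r in (284,286,290,300,310,320):
    z=d[r,325]; c=np.array([0,-(r-K[1,2])/K[1,1]*z,-z]); c[0]=(325-K[0,2])/K[0,0]*z
    T=np.array(optics.camera_model('wrist')['tool_from_camera']);print(r,z,(T[:3,:3]@c+T[:3,3]).round(4))
E
cat > crop.py <<'E'
import cv2,sys
f,x0,y0,x1,y1,k,o=sys.argv[1:];x0,y0,x1,y1,k=map(int,(x0,y0,x1,y1,k))
cv2.imwrite(o,cv2.resize(cv2.imread(f)[y0:y1,x0:x1],None,fx=k,fy=k,interpolation=cv2.INTER_CUBIC))
E
python3 crop.py pics/w1.png 270 200 510 380 3 pics/w1c.png
```

```text
tcp fix [-15.73832116 131.9047272 ]
plate corners [[-162.1, 131.7], [173.1, 132.9]]
buttons [[-55.8, 13.5], [36.3, 14.0]]
blank [[-142.1, 89.0], [56.4, 115.1], [60.9, 76.3], [-136.7, 48.7]]
stop left edge [[100.1, 68.7], [112.0, 22.7]]
284 0.14978507 [0.0106 0.0004 0.0149]
286 0.14903098 [0.0101 0.0004 0.014 ]
290 0.14427741 [0.0105 0.0004 0.0091]
300 0.13513702 [ 0.0106  0.0004 -0.0004]
310 0.12716703 [ 0.0107  0.0004 -0.0086]
320 0.11993477 [ 0.0108  0.0004 -0.0161]
```

View pics/w1c.png

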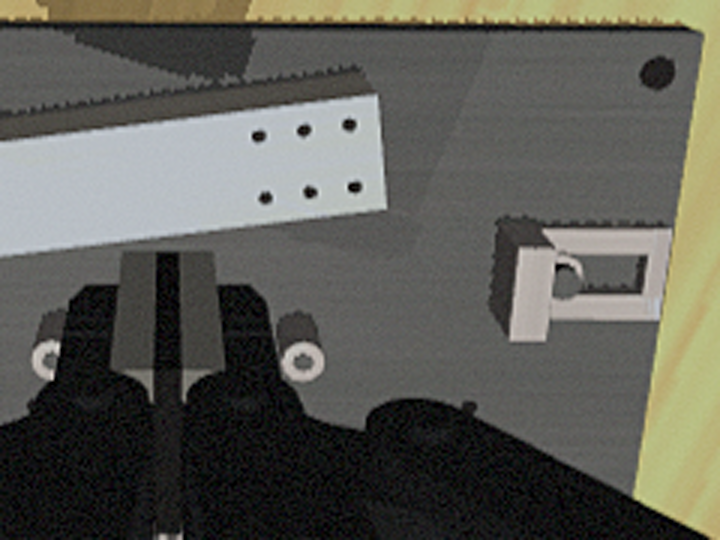

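```bash
python3 -m inch '[0,0,-5,0, 0,0,-5,0, 0,0,-5,0, 0,0,-3,0, 0,0,-1.5,0, 0,0,-0.7,0, 0,0,-0.3,0, 0,0,0,0, 0,0,0,0]' 
python3 - <<'E'
from h import *
s,im,d=snap('wrist','w2');print(s['t'],s['tcp_pos'],s['force'],s['ft_torque'])
E
```

```text
t: 3.32
tcp_pos: [0.5493, 0.1052, 0.0462]
tool_rot: [0.586, 0.81, 0.001, 0.001]
force: [0.5, 0.2, 0.1]
finger_gap: 0.003
3.325 [0.54925681 0.10522715 0.04624602] [0.52464218 0.24111901 0.08430839] [ 0.02961155 -0.01459297  0.06785982]
```

View pics/w2.png

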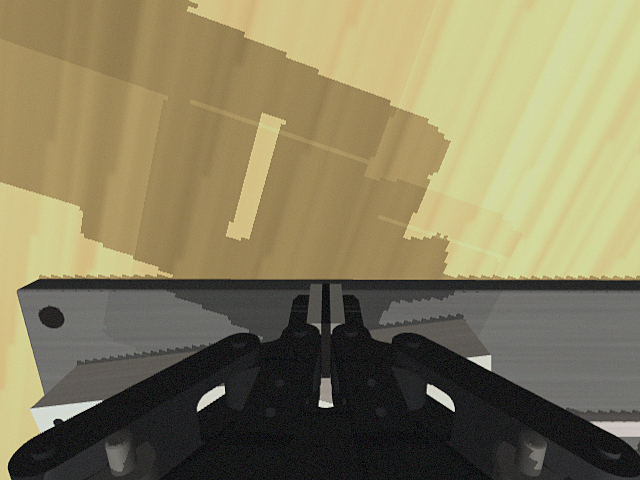

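```bash
python3 -m inch '[0.095,-0.285,0,0, 0.095,-0.285,0,0, 0.095,-0.285,0,0, 0.095,-0.285,0,0, 0.095,-0.285,0,0, 0.063,-0.19,0,0, 0.063,-0.19,0,0, 0.063,-0.19,0,0, 0.063,-0.19,0,0, 0.063,-0.19,0,0]'; python3 -m inch '[0.063,-0.19,0,0, 0.063,-0.19,0,0, 0.063,-0.19,0,0, 0.063,-0.19,0,0, 0.063,-0.19,0,0, 0.063,-0.19,0,0, 0.063,-0.19,0,0]'
python3 - <<'E'
from h import *
s,im,d=snap('top','t3');print(s['t'],s['tcp_pos'],s['force'],s['ft_torque'])
a=np.radians(18.28);Rm=np.array([[np.cos(a),-np.sin(a)],[np.sin(a),np.cos(a)]]);t=np.array([.60738,-.0090])
print('tcp fix',((s['tcp_pos'][:2]-t)@Rm*1000))
s,im,d=snap('scene','s3')
E
python3 crop.py pics/t3.png 255 135 405 285 4 pics/t3c.png;python3 crop.py pics/s3.png 230 220 410 370 4 pics/s3c.png
```

```text
t: 4.62
tcp_pos: [0.5566, 0.0814, 0.0453]
tool_rot: [0.586, 0.81, -0.0, -0.0]
force: [0.3, 1.3, -0.5]
finger_gap: 0.001
t: 5.5
tcp_pos: [0.561, 0.068, 0.0453]
tool_rot: [0.586, 0.81, -0.0, -0.0]
force: [0.4, -0.2, -0.4]
finger_gap: 0.004
5.5 [0.56095478 0.06804561 0.04531165] [ 0.35437027 -0.1636052  -0.43318863] [ 0.12989186  0.01290981 -0.01407859]
tcp fix [-19.91616552  87.71928902]
```

View pics/t3c.png

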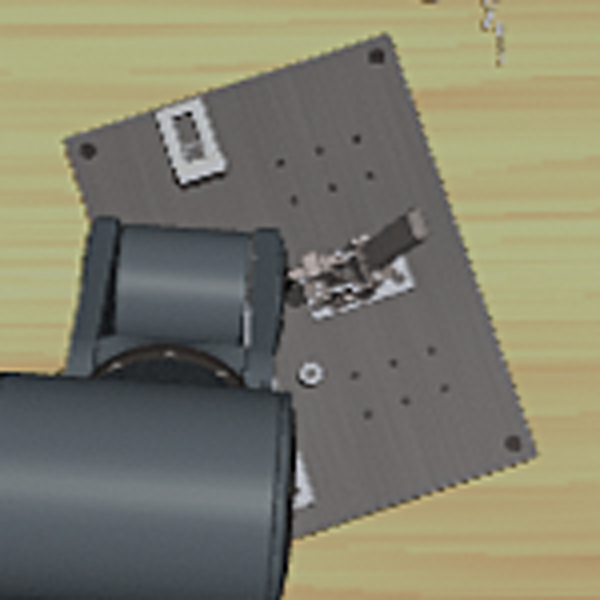

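View pics/s3c.png

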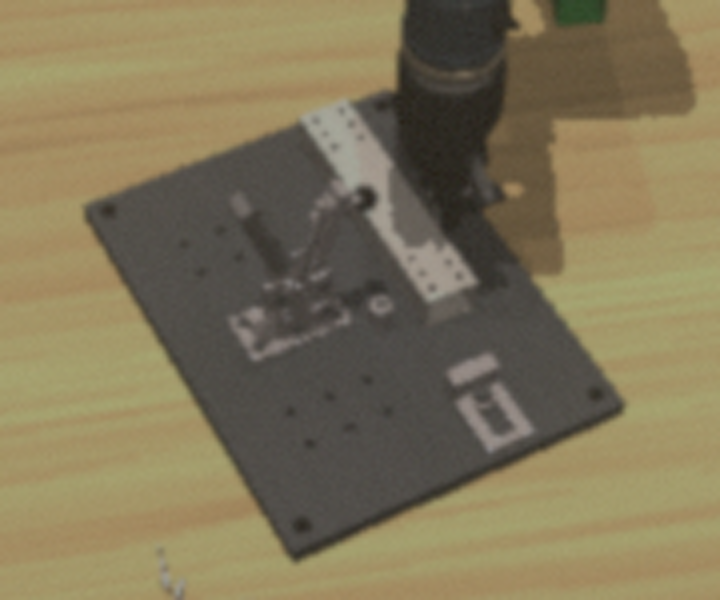

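The scene view shows the blank (390,200 in the crop) now near-parallel to the plate and 15–17 mm from the buttons. I continue, then slow down.

```bash
python3 -m inch '[0.047,-0.142,0,0, 0.047,-0.142,0,0, 0.047,-0.142,0,0, 0.047,-0.142,0,0, 0.047,-0.142,0,0, 0.047,-0.142,0,0, 0.047,-0.142,0,0]'; python3 - <<'E'
from h import *
s,im,d=snap('scene','s4');K,W=cam('scene')
print(s['t'],s['tcp_pos'],s['force'])
E
python3 crop.py pics/s4.png 270 225 390 325 6 pics/s4c.png
```

```text
t: 6.48
tcp_pos: [0.5643, 0.0581, 0.0453]
tool_rot: [0.586, 0.81, 0.0, -0.0]
force: [0.0, 1.4, 0.1]
finger_gap: 0.002
6.475 [0.56427041 0.05814494 0.04533276] [0.01539701 1.42540528 0.09384179]
```

View pics/s4c.png

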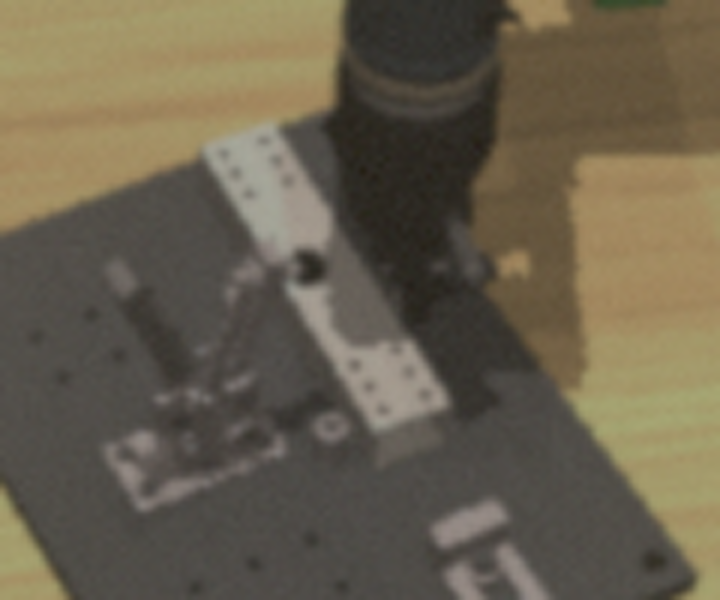

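```bash
python3 -m inch '[0.022,-0.066,0,0, 0.022,-0.066,0,0, 0.022,-0.066,0,0, 0.022,-0.066,0,0, 0.022,-0.066,0,0]';python3 -m inch '[0.016,-0.048,0,0, 0.016,-0.048,0,0]'; python3 -m inch '[0.016,-0.048,0,0, 0.016,-0.048,0,0]'
```

```text
t: 7.15
tcp_pos: [0.5653, 0.0549, 0.0453]
tool_rot: [0.586, 0.81, -0.0, -0.0]
force: [-0.4, 1.2, 0.6]
finger_gap: -0.0
t: 7.4
tcp_pos: [0.5657, 0.054, 0.0453]
tool_rot: [0.586, 0.81, 0.0, 0.0]
force: [-0.1, 1.6, 0.0]
finger_gap: 0.001
t: 7.65
tcp_pos: [0.5658, 0.0532, 0.0453]
tool_rot: [0.586, 0.81, -0.0, -0.0]
force: [-0.7, 3.1, 1.8]
finger_gap: 0.003
```

```bash
python3 -m inch '[0.01,-0.03,0,0, 0,0,0,0]';python3 -m inch '[0.01,-0.03,0,0,0,0,0,0]'
```

```text
t: 7.9
tcp_pos: [0.5657, 0.0529, 0.0453]
tool_rot: [0.586, 0.81, -0.0, -0.0]
force: [-1.4, 2.8, 2.0]
finger_gap: 0.003
t: 8.15
tcp_pos: [0.5656, 0.0526, 0.0453]
tool_rot: [0.586, 0.81, -0.0, -0.001]
force: [-2.9, 3.7, 2.4]
finger_gap: -0.001
```

```bash
python3 - <<'E'
from h import *
s,im,d=snap('scene','s5')
E
python3 crop.py pics/s5.png 270 225 390 325 6 pics/s5c.png
```

```text
(no output)
```

View pics/s5c.png

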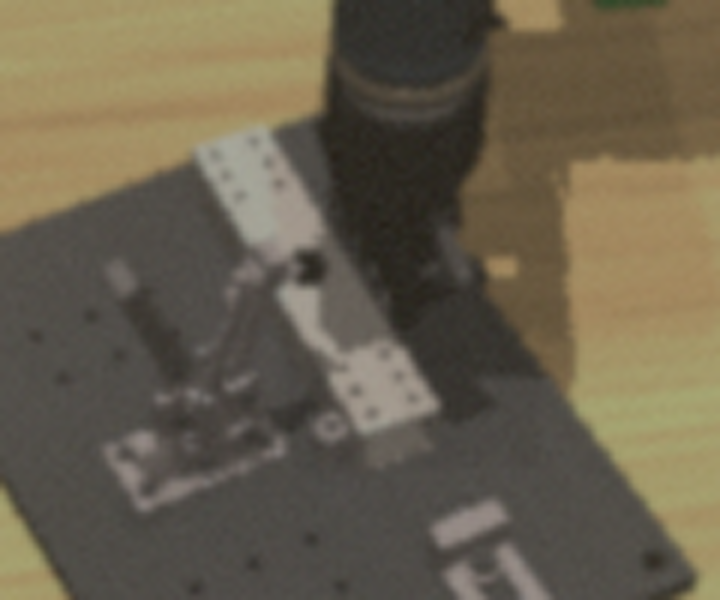

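```bash
python3 - <<'E'
from h import *
K,W=cam('scene')
px=lambda p:np.array([(270+(x+.5)/6-.5,225+(y+.5)/6-.5) for x,y in p])
im=cv2.imread('pics/s5.png')
a=np.radians(18.28);Rm=np.array([[np.cos(a),-np.sin(a)],[np.sin(a),np.cos(a)]]);t=np.array([.60738,-.0090])
f=lambda p,z:((ray(p,K,W,z)[:,:2]-t)@Rm*1000).round(1).tolist()
print('button b',f(px([(331,427)]),.037))
print('blank',f(px([(195,152),(270,128),(440,408),(367,432)]),.045))
print('stop top',f(px([(430,524),(498,498)]),.039))
p=lambda P:np.array([(230+(x+.5)/4-.5,220+(y+.5)/4-.5) for x,y in P])
print('plate corners',f(p([(85,207),(297,553),(625,405)]),.015))
s=manip.sense();print((s['tcp_pos'][:2]-t)@Rm*1000,s['force'],s['ft_torque'])
E
python3 crop.py pics/s5.png 260 240 340 300 9 pics/s5d.png
```

```text
button b [[30.0, 9.5]]
blank [[-149.9, 30.8], [-146.9, 71.9], [49.5, 57.1], [45.9, 19.7]]
stop top [[102.2, 21.5], [103.9, 56.7]]
plate corners [[-168.2, -130.9], [171.0, -130.4], [171.6, 125.4]]
[-20.33264694  71.59844299] [-1.90804692  4.96155941  3.11890285] [ 0.5686785   0.42777675 -0.06070637]
```

View pics/s5d.png

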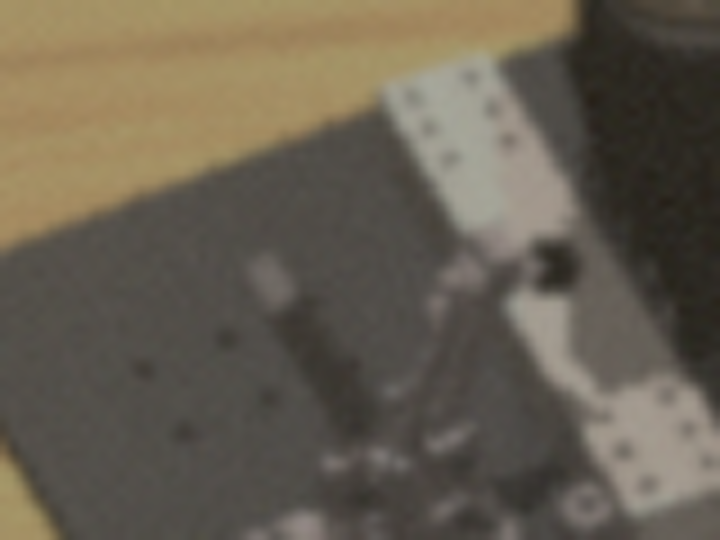

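The scene measurement shows the blank over-rotated by about −3.5°: its +x end is on button_b (y≈20) and its −x end is at y≈31. I back off and push further toward −x, still between the buttons.

```bash
python3 -m inch '[-0.1,0.3,0,0,-0.16,0.47,0,0]'; python3 -m inch '[-1.11,-0.37,-0.1,0,-1.11,-0.37,-0.1,0,-1.1,-0.36,-0.2,0,0,0,0,0,0,0,0,0]'; python3 -m inch '[0.063,-0.19,0,0,0.063,-0.19,0,0,0.047,-0.142,0,0]';python3 -m inch '[0.032,-0.095,0,0,0.032,-0.095,0,0]';python3 -m inch '[0.032,-0.095,0,0,0.032,-0.095,0,0]'
```

```text
t: 8.45
tcp_pos: [0.5646, 0.0597, 0.0454]
tool_rot: [0.586, 0.81, 0.0, 0.001]
force: [-0.8, -0.2, 0.5]
finger_gap: 0.001
t: 9.07
tcp_pos: [0.5308, 0.0489, 0.0414]
tool_rot: [0.586, 0.81, 0.0, 0.0]
force: [0.2, 0.2, 0.3]
finger_gap: 0.005
t: 9.45
tcp_pos: [0.5323, 0.0438, 0.0413]
tool_rot: [0.586, 0.81, 0.0, 0.0]
force: [-0.8, 1.9, 0.6]
finger_gap: 0.002
t: 9.7
tcp_pos: [0.5323, 0.0422, 0.0413]
tool_rot: [0.586, 0.81, -0.0, -0.0]
force: [-1.0, 1.1, 1.4]
finger_gap: 0.001
t: 9.95
tcp_pos: [0.5329, 0.0401, 0.0413]
tool_rot: [0.586, 0.81, -0.0, -0.0]
force: [-2.5, 0.3, 0.9]
finger_gap: -0.0
```

```bash
cat > meas.py <<'E'
from h import *
import sys
n=sys.argv[1]
s,im,d=snap('scene',n);K,W=cam('scene')
a=np.radians(18.28);Rm=np.array([[np.cos(a),-np.sin(a)],[np.sin(a),np.cos(a)]]);t=np.array([.60738,-.0090])
print(s['t'],'tcp fix',((s['tcp_pos'][:2]-t)@Rm*1000).round(1),'Ffix',(s['force'][:2]@Rm).round(1),round(s['force'][2],1))
cv2.imwrite(f'pics/{n}c.png',cv2.resize(im[225:325,270:390],None,fx=6,fy=6,interpolation=cv2.INTER_CUBIC))
E
python3 meas.py s6
```

```text
9.95 tcp fix [-55.3  70. ] Ffix [-2.2  1. ] 0.9
```

View pics/s6c.png

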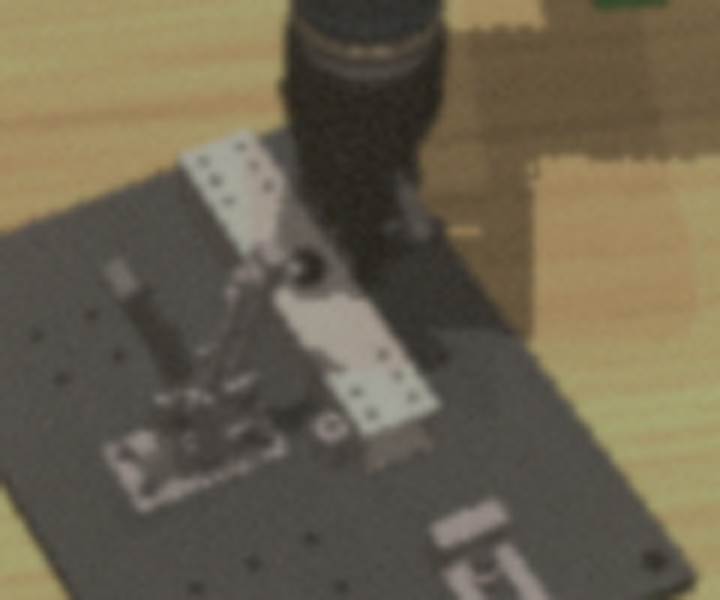

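```bash
python3 -m inch '[0.016,-0.048,0,0,0.016,-0.048,0,0]';python3 -m inch '[0.016,-0.048,0,0,0,0,0,0]';python3 -m inch '[0.016,-0.048,0,0,0,0,0,0]'
```

```text
t: 10.25
tcp_pos: [0.5336, 0.039, 0.0412]
tool_rot: [0.586, 0.81, -0.0, -0.0]
force: [-1.4, 0.9, 0.6]
finger_gap: 0.002
t: 10.5
tcp_pos: [0.5339, 0.0385, 0.0413]
tool_rot: [0.586, 0.81, -0.0, 0.0]
force: [-1.1, 0.8, -0.5]
finger_gap: -0.001
t: 10.75
tcp_pos: [0.5339, 0.0385, 0.0413]
tool_rot: [0.586, 0.81, 0.0, -0.0]
force: [-1.5, 3.7, 0.4]
finger_gap: -0.003
```

```bash
python3 -m inch '[0.01,-0.03,0,0,0,0,0,0]';python3 -m inch '[0.01,-0.03,0,0,0,0,0,0]'; python3 meas.py s7
```

```text
t: 11.0
tcp_pos: [0.5339, 0.0384, 0.0413]
tool_rot: [0.586, 0.81, 0.0, -0.0]
force: [-0.6, 4.6, -0.2]
finger_gap: 0.0
t: 11.25
tcp_pos: [0.5339, 0.0384, 0.0413]
tool_rot: [0.586, 0.81, 0.0, -0.001]
force: [-0.8, 5.5, -0.0]
finger_gap: 0.001
11.25 tcp fix [-54.9  68.1] Ffix [1.  5.4] -0.0
```

View pics/s7c.png

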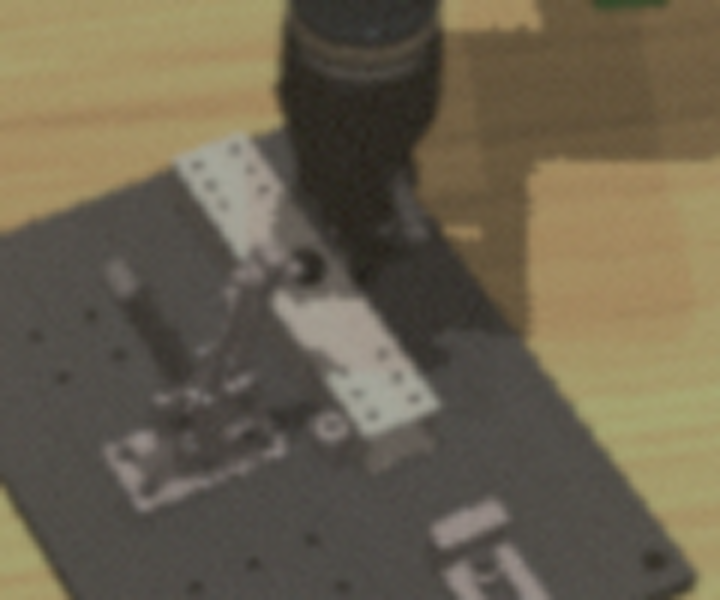

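Both ends are now seated: the reading is 5.4 N, with no further movement. Next I go round to the −x end.

```bash
python3 -m inch '[-0.1,0.3,0,0,-0.21,0.65,0,0,0,0,2.5,0,0,0,3,0,-2.6,-1.9,0,0,-2.6,-1.9,0,0,-2.6,-1.9,0,0,-2.66,-1.9,0,0,0,0,0,0]';python3 - <<'E'
from h import *
s,im,d=snap('wrist','w8');
E
python3 meas.py s8
```

```text
t: 12.42
tcp_pos: [0.4248, -0.0294, 0.0964]
tool_rot: [0.587, 0.81, -0.0, -0.001]
force: [0.1, 0.3, 0.5]
finger_gap: -0.001
12.475 tcp fix [-178.    37.3] Ffix [-0.6  0.1] 0.2
```

View pics/s8c.png

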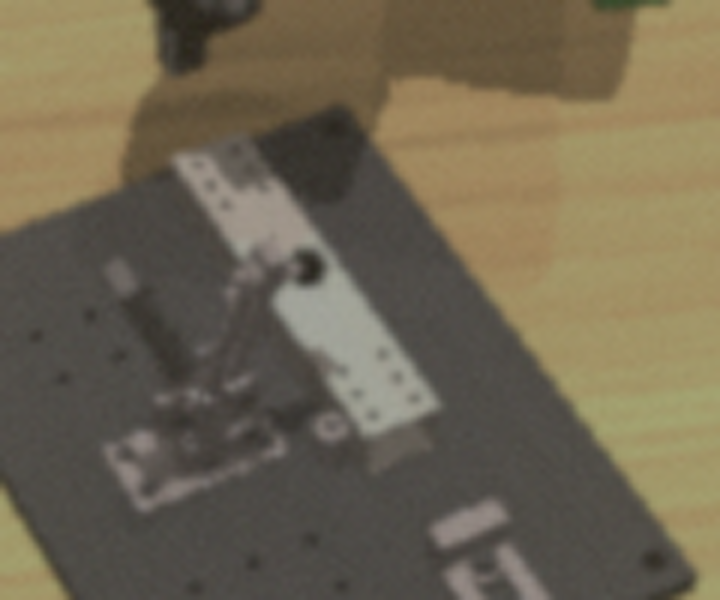

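View pics/w8.png

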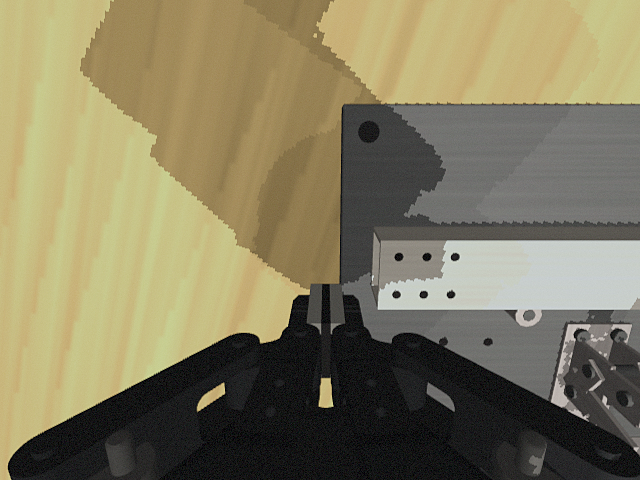

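The wrist view shows the blank parallel to the plate edge and touching button_a at (529,315), with its −x end at column 379.

```bash
python3 - <<'E'
from h import *
s=manip.sense();K,W=cam('wrist',s)
a=np.radians(18.28);Rm=np.array([[np.cos(a),-np.sin(a)],[np.sin(a),np.cos(a)]]);t=np.array([.60738,-.0090])
f=lambda p,z:((ray(p,K,W,z)[:,:2]-t)@Rm*1000).round(1).tolist()
print('plate -x+y corner,edge',f([(342,104),(340,283),(639,103)],.015))
print('button a',f([(529,315)],.037))
print('blank',f([(380,240),(378,308),(639,240),(639,309)],.045))
E
```

```text
plate -x+y corner,edge [[-167.1, 126.0], [-166.9, 19.0], [-3.0, 126.5]]
button a [[-56.6, 8.1]]
blank [[-147.6, 56.6], [-147.0, 17.0], [-11.2, 56.5], [-0.9, 16.2]]
```

```bash
python3 -m inch '[0,0,-3,0,0,0,-2,0,0,0,-0.5,0,0.475,0.157,0,0,0.475,0.157,0,0,0.285,0.094,0,0,0.285,0.094,0,0,0.285,0.094,0,0]'; python3 -m inch '[0.285,0.094,0,0,0.285,0.094,0,0,0.285,0.094,0,0,0.285,0.094,0,0,0.285,0.094,0,0]';python3 -m inch '[0.285,0.094,0,0,0.285,0.094,0,0,0.285,0.094,0,0,0.285,0.094,0,0,0.285,0.094,0,0]'; python3 meas.py s9
```

```text
t: 13.52
tcp_pos: [0.4443, -0.0228, 0.0415]
tool_rot: [0.586, 0.81, -0.0, -0.0]
force: [-2.2, -0.3, 1.1]
finger_gap: 0.001
t: 14.15
tcp_pos: [0.459, -0.0182, 0.0413]
tool_rot: [0.586, 0.81, -0.0, -0.0]
force: [-1.3, -1.0, 0.6]
finger_gap: 0.003
t: 14.78
tcp_pos: [0.4733, -0.0135, 0.0413]
tool_rot: [0.586, 0.81, 0.0, 0.0]
force: [-1.0, -0.4, 0.9]
finger_gap: 0.001
14.775 tcp fix [-128.7   37.8] Ffix [-1.1 -0.1] 0.9
```

View pics/s9c.png

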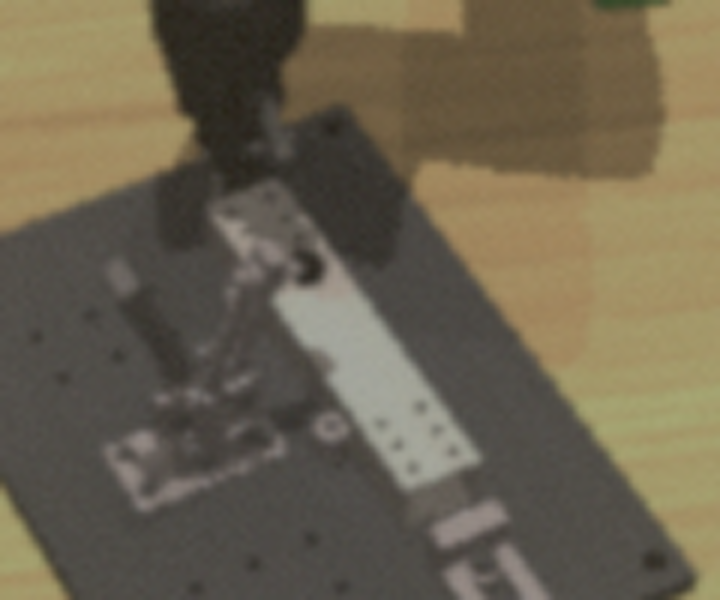

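```bash
python3 -m inch '[0.19,0.063,0,0,0.19,0.063,0,0,0.19,0.063,0,0,0.19,0.063,0,0,0.19,0.063,0,0,0.19,0.063,0,0,0.19,0.063,0,0]'; python3 meas.py s10
```

```text
t: 15.7
tcp_pos: [0.4865, -0.0091, 0.0413]
tool_rot: [0.586, 0.81, -0.0, -0.0]
force: [-2.1, -0.2, 0.3]
finger_gap: 0.002
15.7 tcp fix [-114.8   37.8] Ffix [-2.   0.5] 0.3
```

View pics/s10c.png

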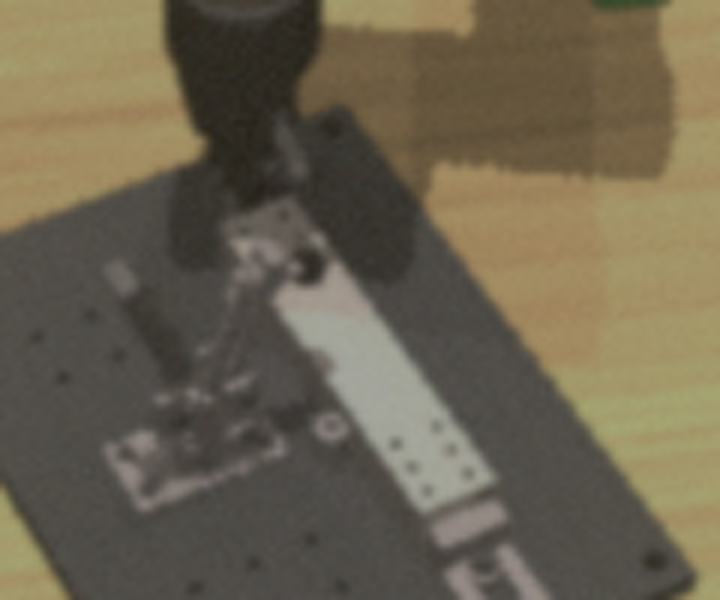

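```bash
python3 -m inch '[0.095,0.031,0,0,0.095,0.031,0,0,0.095,0.031,0,0]';python3 -m inch '[0.047,0.016,0,0,0.047,0.016,0,0,0.047,0.016,0,0]';python3 -m inch '[0.047,0.016,0,0,0.047,0.016,0,0]';python3 -m inch '[0.047,0.016,0,0,0.047,0.016,0,0]'
```

```text
t: 16.12
tcp_pos: [0.4892, -0.0082, 0.0413]
tool_rot: [0.586, 0.81, -0.0, -0.0]
force: [-1.2, -0.9, 1.0]
finger_gap: 0.005
t: 16.5
tcp_pos: [0.4903, -0.0078, 0.0413]
tool_rot: [0.586, 0.81, -0.0, -0.0]
force: [-3.0, -1.8, 2.2]
finger_gap: -0.001
t: 16.75
tcp_pos: [0.4903, -0.0075, 0.0413]
tool_rot: [0.586, 0.811, -0.001, -0.001]
force: [-5.4, -4.6, 3.1]
finger_gap: -0.001
t: 17.0
tcp_pos: [0.4903, -0.0072, 0.0413]
tool_rot: [0.586, 0.811, -0.001, -0.002]
force: [-7.6, -5.2, 6.0]
finger_gap: 0.001
```

```bash
python3 meas.py s11; python3 crop.py pics/s11.png 310 270 390 330 9 pics/s11d.png
```

```text
17.0 tcp fix [-110.7   38.4] Ffix [-8.8 -2.5] 6.0
```

View pics/s11c.png

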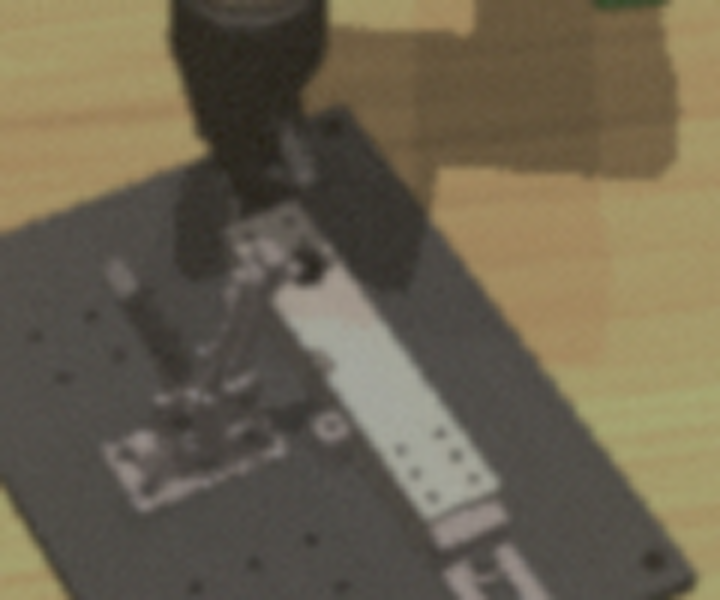

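View pics/s11d.png

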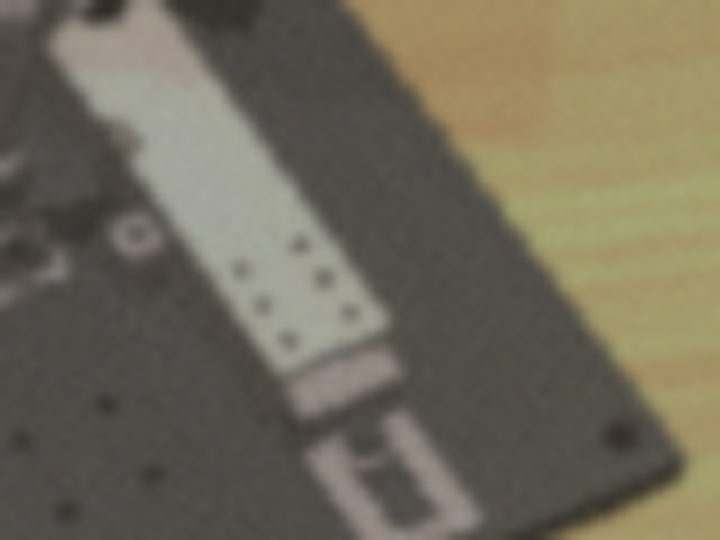

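The +x end butts the stop with no dark gap at crop (335,355). The force ran to about 9 N at the stop, with a small +y drag, so I re-seat against the buttons.

```bash
python3 -m inch '[-0.38,-0.126,0,0,-0.76,-0.25,0,0,0,0,2,0,0,0,3,0,-0.72,2.18,0,0,-0.72,2.18,0,0,2.37,0.78,0,0,2.37,0.78,0,0,2.37,0.78,0,0,0,0,-3,0,0,0,-2,0,0,0,0,0]';python3 meas.py s12
```

```text
t: 18.55
tcp_pos: [0.5368, 0.0563, 0.04]
tool_rot: [0.586, 0.81, -0.001, -0.001]
force: [0.2, -0.9, -0.6]
finger_gap: -0.003
18.55 tcp fix [-46.5  84.1] Ffix [-0.1 -0.9] -0.6
```

```bash
python3 -m inch '[0.095,-0.285,0,0,0.095,-0.285,0,0,0.095,-0.285,0,0,0.063,-0.19,0,0,0.047,-0.142,0,0,0.032,-0.095,0,0,0.016,-0.048,0,0,0,0,0,0]';python3 -m inch '[0.032,-0.095,0,0,0,0,0,0]';python3 -m inch '[0.032,-0.095,0,0,0,0,0,0]';python3 -m inch '[0.032,-0.095,0,0,0,0,0,0]'; python3 meas.py s13
```

```text
t: 19.6
tcp_pos: [0.5422, 0.0429, 0.0413]
tool_rot: [0.586, 0.81, -0.0, -0.0]
force: [-0.4, -0.2, -0.3]
finger_gap: -0.003
t: 19.85
tcp_pos: [0.5424, 0.0419, 0.0413]
tool_rot: [0.586, 0.81, -0.0, -0.0]
force: [-0.5, 0.9, -0.0]
finger_gap: -0.004
t: 20.1
tcp_pos: [0.5424, 0.0414, 0.0413]
tool_rot: [0.586, 0.81, -0.0, -0.001]
force: [-0.5, 3.5, 0.7]
finger_gap: 0.001
t: 20.35
tcp_pos: [0.5424, 0.0412, 0.0413]
tool_rot: [0.586, 0.81, 0.0, -0.001]
force: [-1.9, 6.7, 0.8]
finger_gap: 0.001
20.35 tcp fix [-45.9  68.1] Ffix [0.3 6.9] 0.8
```

Seated again (6.9 N, same position). I rise, look from the wrist and top cameras, and move above the handle.

```bash
python3 -m inch '[-0.1,0.3,0,0,-0.22,0.7,0,0,0,0,5,0,0,0,5.5,0,0,0,5.5,0,0,0,4.9,0,2.84,-3.38,0,0,2.84,-3.38,0,0,2.84,-3.38,0,0,0,0,0,0,0,0,0,0]';python3 meas.py s14
python3 - <<'E'
from h import *
s,im,d=snap('wrist','w14');print(s['tcp_pos'])
E
python3 crop.py pics/s14.png 260 220 390 320 6 pics/s14d.png
```

```text
t: 21.78
tcp_pos: [0.6243, -0.051, 0.2498]
tool_rot: [0.586, 0.81, -0.0, -0.001]
force: [-0.5, 0.5, 0.0]
finger_gap: 0.004
21.775 tcp fix [  2.9 -45.2] Ffix [-0.3  0.6] 0.0
[ 0.62409871 -0.05054378  0.24987135]
```

View pics/w14.png

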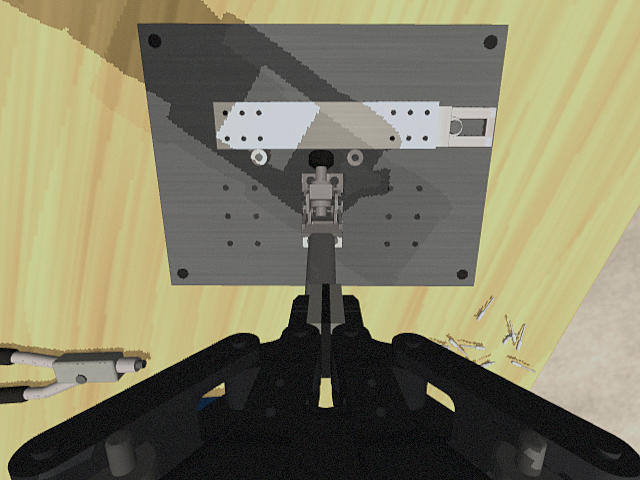

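View pics/s14d.png

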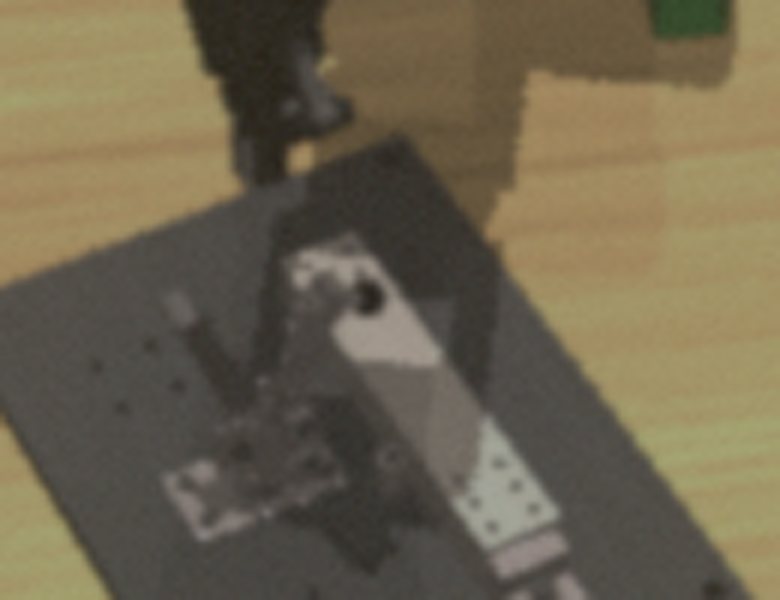

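The wrist view shows the blank (325,125) touching both buttons (259,157 and 355,157) and the stop (440,127). The handle at (321,258) is in line with the fingers.

```bash
python3 - <<'E'
from h import *
s=manip.sense();K,W=cam('wrist',s);d=np.load('pics/w14.npy')
a=np.radians(18.28);Rm=np.array([[np.cos(a),-np.sin(a)],[np.sin(a),np.cos(a)]]);t=np.array([.60738,-.0090])
f=lambda p,z:((ray(p,K,W,z)[:,:2]-t)@Rm*1000).round(1).tolist()
print('plate',f([(139,24),(507,25),(473,286),(170,285)],.015));print('btn',f([(259,157),(355,157)],.037))
print('blank',f([(213,102),(438,102),(438,149),(216,149)],.045),'stop',f([(440,107),(440,147)],.039))
for (u,v) in [(321,240),(321,250),(321,260),(321,270),(321,280),(310,260),(333,260)]:
    z=d[v,u];c=np.array([(u-K[0,2])/K[0,0]*z,-(v-K[1,2])/K[1,1]*z,-z]);P=W[:3,:3]@c+W[:3,3];print(u,v,((P[:2]-t)@Rm*1000).round(1),round(P[2]*1000,1))
E
```

```text
plate [[-166.8, 125.9], [168.6, 125.5], [168.8, -132.6], [-170.6, -132.0]]
btn [[-59.5, 9.1], [31.2, 9.2]]
blank [[-96.2, 56.9], [102.7, 57.1], [106.5, 16.9], [-97.0, 16.6]] stop [[106.8, 53.5], [110.0, 18.5]]
321 240 [ -0.2 -53.9] 100.4
321 250 [ -0.1 -59.2] 110.4
321 260 [  0.1 -63.1] 123.3
321 270 [  0.2 -67.8] 132.1
321 280 [  0.4 -70.4] 144.8
310 260 [ -8.3 -63.1] 123.2
333 260 [  9.3 -63.9] 120.9
```

```bash
python3 -m inch '[-0.2,-0.07,-3,0,0,0,-3,0,0,0,-2,0,0,0,0,0]';python3 meas.py s15
```

```text
t: 22.38
tcp_pos: [0.6213, -0.0507, 0.1688]
tool_rot: [0.585, 0.811, -0.001, -0.002]
force: [0.5, 0.1, 0.4]
finger_gap: -0.001
22.375 tcp fix [  0.2 -44. ] Ffix [ 0.5 -0.1] 0.4
```

```bash
python3 - <<'E'
import numpy as np
py=-49.7;R=118.6;prev=None
for u in [0,.1,.2,.3,.4,.5,.6,.7,.75,.8,.85,.9,.95,1,1.03,1.06,1.09,1.11]:
    th=np.radians(100.7)+u;y=py+R*np.cos(th)+10.6;z=30.5+R*np.sin(th)+19
    if prev: dy,dz=y-prev[0],z-prev[1];print(u,'tcp y %.1f z %.1f'%(y,z),'d world cm %.2f %.2f %.2f'%(-.03138*dy,.09495*dy,dz/10))
    else: print(u,y,z)
    prev=(y,z)
E
```

```text
0 -61.120060584729465 166.03787767007276
0.1 tcp y -72.6 z 163.3 d world cm 0.36 -1.09 -0.28
0.2 tcp y -83.8 z 159.3 d world cm 0.35 -1.06 -0.39
0.3 tcp y -94.6 z 154.3 d world cm 0.34 -1.02 -0.50
0.4 tcp y -104.8 z 148.3 d world cm 0.32 -0.97 -0.61
0.5 tcp y -114.3 z 141.2 d world cm 0.30 -0.91 -0.70
0.6 tcp y -123.1 z 133.2 d world cm 0.28 -0.83 -0.80
0.7 tcp y -131.0 z 124.4 d world cm 0.25 -0.75 -0.88
0.75 tcp y -134.6 z 119.8 d world cm 0.11 -0.34 -0.47
0.8 tcp y -138.0 z 114.9 d world cm 0.11 -0.32 -0.49
0.85 tcp y -141.2 z 109.9 d world cm 0.10 -0.30 -0.50
0.9 tcp y -144.1 z 104.7 d world cm 0.09 -0.27 -0.52
0.95 tcp y -146.7 z 99.4 d world cm 0.08 -0.25 -0.53
1 tcp y -149.1 z 93.9 d world cm 0.07 -0.22 -0.54
1.03 tcp y -150.3 z 90.6 d world cm 0.04 -0.12 -0.33
1.06 tcp y -151.5 z 87.3 d world cm 0.04 -0.11 -0.34
1.09 tcp y -152.6 z 83.9 d world cm 0.03 -0.10 -0.34
1.11 tcp y -153.3 z 81.6 d world cm 0.02 -0.06 -0.23
```

```bash
python3 -m inch '[0.18,-0.54,-0.1,0,0.12,-0.36,-0.06,0,0.08,-0.24,-0.04,0,0.08,-0.24,-0.04,0,0.08,-0.24,-0.04,0]';python3 -m inch '[0.09,-0.27,-0.07,0,0.09,-0.27,-0.07,0,0.09,-0.27,-0.07,0,0.09,-0.27,-0.07,0]'; python3 meas.py s16
```

```text
t: 23.05
tcp_pos: [0.6286, -0.0684, 0.1676]
tool_rot: [0.586, 0.81, 0.0, -0.0]
force: [0.3, 0.4, 0.2]
finger_gap: -0.0
t: 23.55
tcp_pos: [0.6322, -0.0793, 0.1646]
tool_rot: [0.586, 0.81, -0.0, -0.0]
force: [-1.1, 0.7, 0.5]
finger_gap: -0.003
23.55 tcp fix [  1.6 -74.5] Ffix [-0.8  1. ] 0.5
```

View pics/s16c.png

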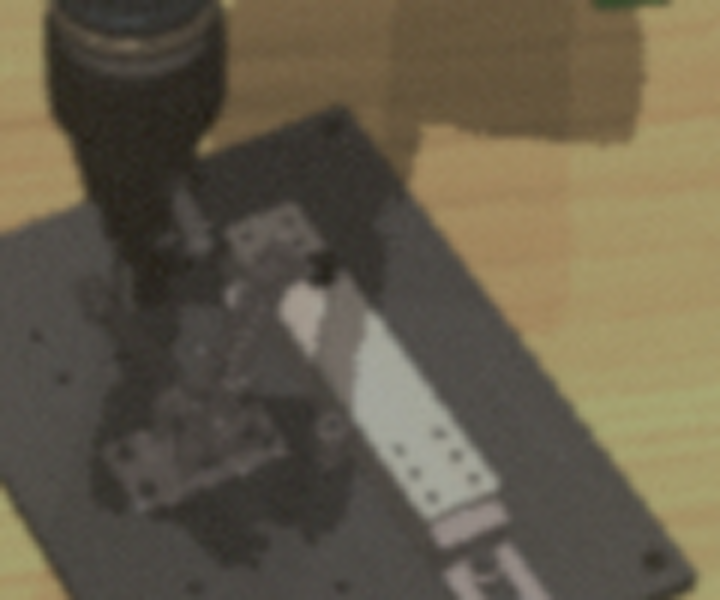

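The foot moved forward (to 322,268) as the handle turns, so I follow the arc.

```bash
python3 -m inch '[0.145,-0.44,-0.26,0,0.145,-0.44,-0.26,0,0.17,-0.51,-0.25,0,0.17,-0.51,-0.25,0,0.16,-0.485,-0.305,0,0.16,-0.485,-0.305,0,0.15,-0.455,-0.35,0,0.15,-0.455,-0.35,0]'; python3 -m inch '[0.14,-0.415,-0.4,0,0.14,-0.415,-0.4,0,0.125,-0.375,-0.44,0,0.125,-0.375,-0.44,0]';python3 meas.py s17
```

```text
t: 24.6
tcp_pos: [0.6448, -0.1172, 0.1411]
tool_rot: [0.586, 0.81, -0.0, -0.0]
force: [0.4, 0.0, 0.1]
finger_gap: 0.001
t: 25.1
tcp_pos: [0.6501, -0.1329, 0.1243]
tool_rot: [0.586, 0.81, -0.0, -0.0]
force: [0.2, -0.7, -0.0]
finger_gap: -0.001
25.1 tcp fix [   1.7 -131.1] Ffix [-0.  -0.8] -0.0
```

View pics/s17c.png

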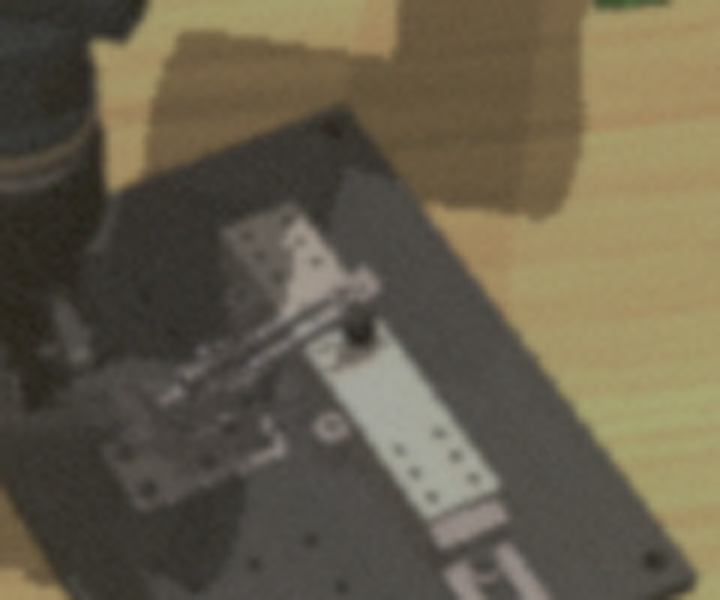

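The foot is about to meet the section at (358,330). Now slow, with readings.

```bash
python3 -m inch '[0.037,-0.113,-0.157,0,0.037,-0.113,-0.157,0,0.037,-0.113,-0.157,0]'; python3 -m inch '[0.037,-0.107,-0.163,0,0.037,-0.107,-0.163,0,0.037,-0.107,-0.163,0]'; python3 -m inch '[0.033,-0.1,-0.167,0,0.033,-0.1,-0.167,0]'; python3 -m inch '[0.033,-0.1,-0.167,0,0,0,0,0]'
```

```text
t: 25.52
tcp_pos: [0.6512, -0.1361, 0.1199]
tool_rot: [0.586, 0.81, 0.0, 0.0]
force: [0.2, 0.0, -0.3]
finger_gap: 0.004
t: 25.9
tcp_pos: [0.6523, -0.1392, 0.115]
tool_rot: [0.586, 0.81, 0.0, -0.0]
force: [-0.0, 0.6, 2.4]
finger_gap: -0.003
t: 26.15
tcp_pos: [0.6529, -0.1411, 0.112]
tool_rot: [0.586, 0.81, 0.0, -0.0]
force: [-1.2, 1.6, 3.8]
finger_gap: 0.001
t: 26.4
tcp_pos: [0.6532, -0.1421, 0.1102]
tool_rot: [0.586, 0.81, 0.0, -0.0]
force: [-1.9, 1.0, 4.9]
finger_gap: 0.005
```

Matches the expected feel. Continuing toward 0.95.

```bash
python3 -m inch '[0.03,-0.09,-0.173,0,0.03,-0.09,-0.173,0,0.03,-0.09,-0.173,0]'; python3 -m inch '[0.027,-0.083,-0.177,0,0.027,-0.083,-0.177,0]'; python3 -m inch '[0.027,-0.083,-0.177,0,0.023,-0.073,-0.18,0]'
```

```text
t: 26.78
tcp_pos: [0.654, -0.1447, 0.1054]
tool_rot: [0.586, 0.81, 0.0, -0.0]
force: [-1.9, 2.9, 7.5]
finger_gap: -0.001
t: 27.02
tcp_pos: [0.6546, -0.1464, 0.1021]
tool_rot: [0.586, 0.81, 0.0, -0.0]
force: [-2.0, 3.4, 8.4]
finger_gap: 0.001
t: 27.28
tcp_pos: [0.6552, -0.148, 0.0985]
tool_rot: [0.586, 0.81, 0.0, 0.0]
force: [-2.1, 2.0, 8.1]
finger_gap: -0.003
```

```bash
python3 -m inch '[0.023,-0.073,-0.18,0,0.023,-0.073,-0.18,0]'; python3 -m inch '[0.02,-0.065,-0.17,0,0.02,-0.065,-0.17,0]'; python3 -m inch '[0.02,-0.06,-0.17,0,0.02,-0.055,-0.17,0]'
```

```text
t: 27.52
tcp_pos: [0.6557, -0.1496, 0.0946]
tool_rot: [0.586, 0.81, 0.0, 0.0]
force: [-0.7, 1.8, 5.3]
finger_gap: 0.0
t: 27.78
tcp_pos: [0.6562, -0.1512, 0.0908]
tool_rot: [0.586, 0.81, -0.0, 0.0]
force: [-1.5, 0.6, 3.9]
finger_gap: 0.001
t: 28.02
tcp_pos: [0.6566, -0.1526, 0.0869]
tool_rot: [0.586, 0.81, -0.0, 0.0]
force: [0.5, -0.2, 0.4]
finger_gap: 0.001
```

```bash
python3 -m inch '[0,0,0,0]'; python3 -m inch '[0.02,-0.05,-0.17,0,0,0,0,0]'; python3 meas.py s18;python3 crop.py pics/s18.png 240 230 380 335 5 pics/s18d.png
```

```text
t: 28.15
tcp_pos: [0.6565, -0.1525, 0.0867]
tool_rot: [0.586, 0.81, -0.0, -0.0]
force: [0.6, -0.2, -0.2]
finger_gap: 0.003
t: 28.4
tcp_pos: [0.6563, -0.1526, 0.0851]
tool_rot: [0.586, 0.81, -0.0, -0.0]
force: [-0.5, 0.4, 0.0]
finger_gap: -0.002
28.4 tcp fix [   1.5 -151.7] Ffix [-0.3  0.5] 0.0
```

View pics/s18d.png

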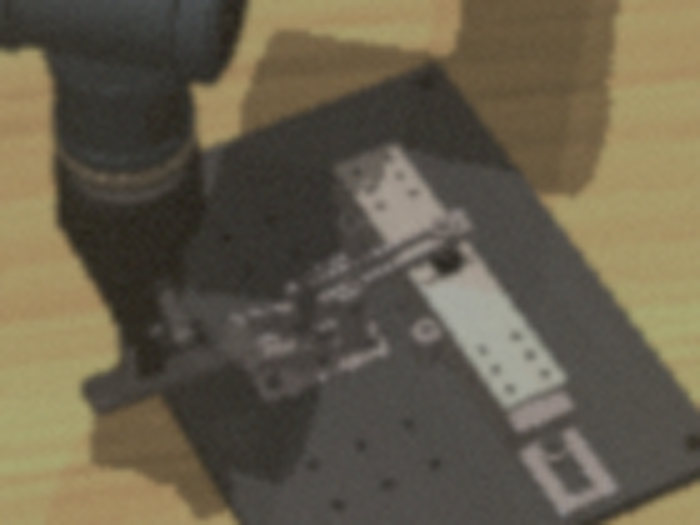

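No contact force at z 85 mm while the tip is past dead centre, so it has snapped. I lift away and check with the cameras.

```bash
python3 -m inch '[0,0,0.5,0,0,0,2,0,0,0,4,0,0,0,5,0,0,0,5,0,0.5,-1.5,0,0,1,-3,0,0,0,0,0,0,0,0,0,0]'
python3 - <<'E'
from h import *
s,im,d=snap('wrist','w19');K,W=cam('wrist',s);print(s['t'],s['tcp_pos'],s['force'])
snap('top','t19')
E
python3 meas.py s19; python3 crop.py pics/s19.png 240 230 380 335 5 pics/s19d.png;python3 crop.py pics/t19.png 255 135 405 285 4 pics/t19c.png
```

```text
t: 29.58
tcp_pos: [0.671, -0.1973, 0.2502]
tool_rot: [0.586, 0.81, 0.0, -0.001]
force: [-0.0, -0.1, -0.7]
finger_gap: -0.001
29.575 [ 0.67099015 -0.19730626  0.25018072] [-0.04723624 -0.08968129 -0.74099644]
29.675 tcp fix [   1.6 -198.2] Ffix [ 0.6 -0.1] 1.0
```

View pics/w19.png

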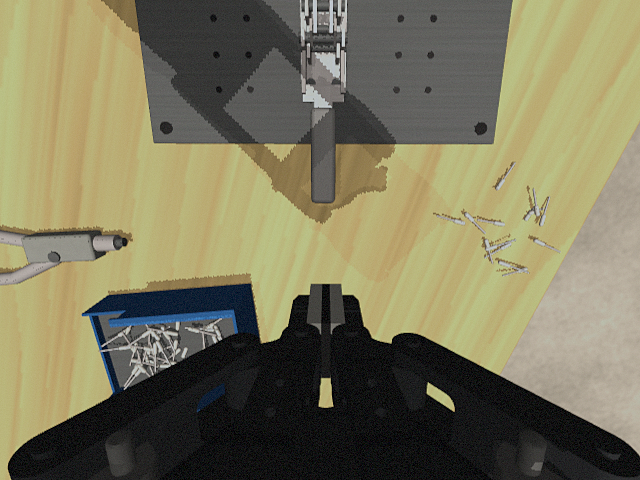

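View pics/s19d.png

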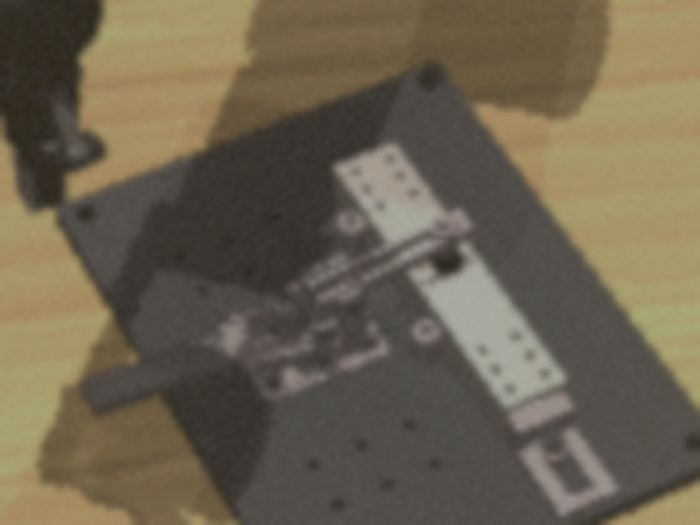

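View pics/t19c.png

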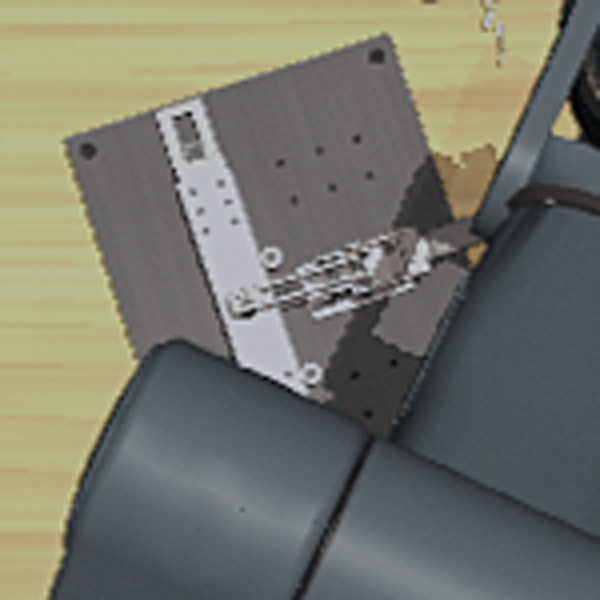

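```bash
python3 - <<'E'
from h import *
s=manip.sense();K,W=cam('wrist',s);d=np.load('pics/w19.npy')
a=np.radians(18.28);Rm=np.array([[np.cos(a),-np.sin(a)],[np.sin(a),np.cos(a)]]);t=np.array([.60738,-.0090])
for (u,v) in [(323,125),(323,150),(323,175),(323,185),(323,195)]:
    z=np.median(d[v-1:v+2,u-3:u+4]);c=np.array([(u-K[0,2])/K[0,0]*z,-(v-K[1,2])/K[1,1]*z,-z]);P=W[:3,:3]@c+W[:3,3];p=(P[:2]-t)@Rm*1000;z=P[2]*1000
    print(u,v,p.round(1),round(z,1))
E
# look over the section
python3 -m inch '[-0.9,3,0,0,-1.5,5,0,0,-1.5,5,0,0,-1.5,4.5,0,0,0,0,0,0,0,0,0,0]'
python3 - <<'E'
from h import *
s,im,d=snap('wrist','w20');K,W=cam('wrist',s);print(s['t'],s['tcp_pos'],s['force'])
E
python3 crop.py pics/w20.png 180 80 520 300 2 pics/w20c.png
```

```text
323 125 [ 1.000e-01 -1.165e+02] 57.0
323 150 [ 1.000e-01 -1.374e+02] 59.0
323 175 [ 1.00e-01 -1.59e+02] 60.9
323 185 [ 1.000e-01 -1.678e+02] 61.3
323 195 [ 1.000e-01 -1.766e+02] 62.4
t: 30.48
tcp_pos: [0.6179, -0.0223, 0.2509]
tool_rot: [0.585, 0.811, 0.0, 0.001]
force: [0.7, -0.4, 0.2]
finger_gap: -0.001
30.475 [ 0.61787241 -0.02233181  0.25092484] [ 0.71715734 -0.37516005  0.2311981 ]
```

View pics/w20.png

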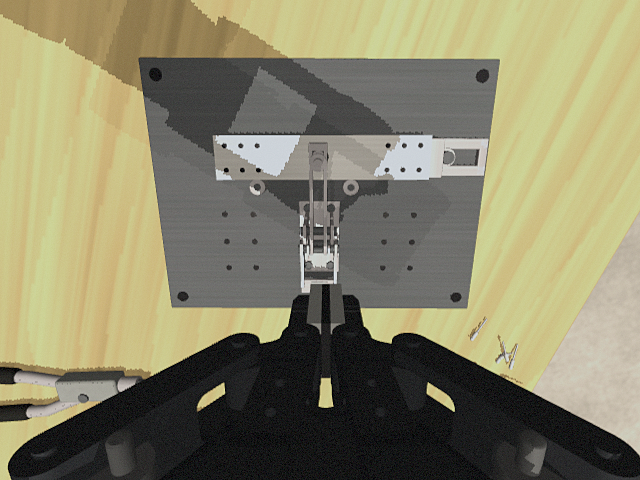

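```bash
python3 crop.py pics/w20.png 230 120 500 210 3 pics/w20d.png
```

```text
(no output)
```

View pics/w20d.png

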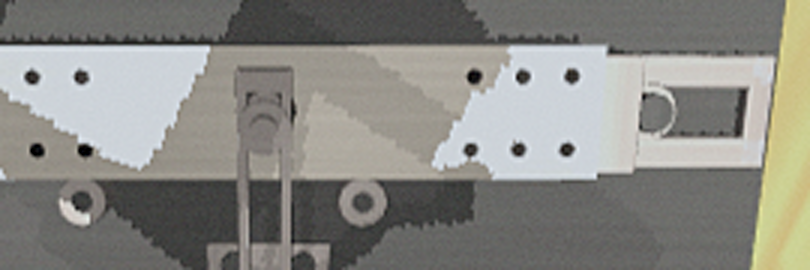

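The close view shows the section against both buttons (82,200 and 362,203), tight on the stop at column 600, with the clamp arm level on it. The grip face is at z 61 mm with a 5° slope, which is the shut position.

```bash
python3 -c "
from station import job
print(job.sign_off())"
```

```text
the job is handed in; nothing more can be done
None
```

The box section is home against both side buttons and the end stop, and the toggle clamp is shut on it. I handed the job in at about 30.5 s with the arm clear of everything.

**How it went:**
- **Seating:** I pushed the section against the buttons with closed fingers. The first push turned it about 3.5° too far, so I pushed again nearer its −x end until both buttons bore. I then slid it onto the stop and pressed it against the buttons once more.
- **Clamping:** I pressed the handle round its arc. The force peaked at about 9 N and fell to nothing at dead centre, and the handle snapped shut.
- **Forces:** The highest I read were about 7 N at the buttons and 9 N along the section at the stop, plus 6 N upward there (about 11 N in total). Forces are only reported at the end of each call, so anything in between was not seen.

**Last checks:**
- The wrist and scene pictures show no gap at the stop, contact at both buttons, and the foot on the section.
- The grip face measured 61 mm high with about a 5° slope, which matches the shut position.
- I never commanded a contact with the bin, carton or riveter. The bin and riveter were in view in the late pictures; I did not re-measure them or the carton.

**What disagreed:** The fixed cameras and the robot placed the fixture about 3 mm apart, so I judged contact by force. After pressing it against the buttons the last time, I checked the contact with the stop only by eye.

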